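# Load the last jaggery lump into the drum grater

## Task

Load the grater: reach down into the deep steel jar, which is too narrow for open fingers, take out the jaggery lump that stands at its bottom and drop it into the grater's upright feed tube. Then put the pusher into the tube and press the lump down until it bottoms out firmly, with a steady push of about one kilogram (10 N) for a second but never as much as 4 kilograms, and leave the pusher standing in the tube on the lump. Keep the jar upright and where it is, and leave the bowls and the tumbler alone.

Things in the scene. Friction and masses are not known exactly. Their poses are not given: they have to be found in the camera images.
- jar: Loose open steel storage jar, straight round wall, 76 mm outside and 70 mm inside diameter, 90 mm tall, standing upright on the counter; origin at the centre of its underside, z up. Its inner floor is 4 mm above the origin and its rim 90 mm above. Too narrow for wide-open fingers.
- lump_mid (a point): The jaggery lump: a hard brown blunt cone 52 mm tall, 26 mm across at the foot and 18 mm across at the top, about 30 g. It stands foot down on the jar's inner floor, up to about 9 mm off the jar's axis. The point is at its centre, half-way up (26 mm above the foot, 22 mm across there); z runs from foot to top.
- chute_mouth (a point): Centre of the mouth of the upright round feed tube of a white table-top rotary drum grater, fixed to the counter by its suction base. On the tube's axis at rim height, 215 mm above the counter; z up; local +x: the drum's open mouth, -x: the crank. Tube 52 mm inside diameter, flared to 66 mm over its top 8 mm; 101 mm deep down to the drum.
- pusher_knob (a point): The grater's loose white pusher, 100 g, standing on its foot on the counter, 119 mm tall: round shaft 44 mm across, 78 mm long; above it a flange 76 mm across, 5 mm thick; above that an upright cylindrical knob 26 mm across, 36 mm tall. The point is the centre of the knob, 101 mm above the foot, 18 mm above the flange; z from foot to knob.
- pusher_foot (a point): Centre of the flat foot (lower end) of the pusher's shaft, z towards the knob.
- bowl_outer: Bystander: the larger of two nested aluminium bowls, 132 mm across, 34 mm tall, under the grater's drum mouth; origin at the centre of its underside.
- bowl_inner: Bystander: the smaller nested aluminium bowl, 110 mm across, standing in the larger one; origin at the centre of its underside.
- tumbler: Bystander: black plastic tumbler, 72 mm across, 88 mm tall, empty; origin at the centre of its underside.
- drum_top (a point): Bottom of the feed tube: the top line of the grater's steel drum (72 mm diameter), on the tube's axis. The drum turns stiffly; the crank is not needed. A worn, dome-shaped stub of the last lump (24 mm across, 16 mm tall) lies loose on the drum in the tube and stays there; the new lump may end up on or beside it, upright or leaning, so the height at which the pusher meets the lump must be felt.
There are look-alikes about, which are no part of the job. What is shaped like the jar but pink is not meant.

How it is judged (in metres and radians):
On the way, in this order (a step that is already met when the one before it is completed fails the run):
1. the lump is lifted clear of the jar (z of lump_mid in the frame of jar above 0.115 m), for 0.1 s.
2. the lump has been let go into the feed tube (horizontal distance between lump_mid and chute_mouth below 0.026 m and z of lump_mid in the frame of chute_mouth below -0.04 m and contact force between the fingers and lump below 0.1 N), for 0.1 s.
3. the pusher presses the lump firmly home in the tube (over 4 N for 0.3 s) (contact force between pusher and lump above 4 N and z of lump_mid in the frame of chute_mouth below -0.05 m and horizontal distance between pusher_foot and chute_mouth below 0.015 m), for 0.3 s.
At the end, for the whole second after the job is handed in: The lump rests in the lower part of the feed tube (its centre more than 50 mm below the mouth), the pusher stands released in the tube on the lump, its foot more than 15 mm below the mouth and it leans less than 17 degrees, both at rest; the jar stands upright within 40 mm of where it was (horizontal distance between lump_mid and chute_mouth below 0.026 m and z of lump_mid in the frame of chute_mouth below -0.05 m and horizontal distance between pusher_foot and chute_mouth below 0.015 m and z of pusher_foot in the frame of chute_mouth below -0.015 m and angle between pusher_foot's own z axis and vertical below 0.3 rad and linear speed of each of pusher, lump below 0.02 m/s and angle between jar's own z axis and vertical below 0.1 rad and distance of jar from where it was at the start of the episode below 0.04 m); the robot touches nothing.
It fails at once if the lump is pressed with more than 40 N (contact force between pusher and lump above 40 N).
It fails at once if the jar is tipped (angle between jar's own z axis and vertical above 0.35 rad).
It fails at once if a bowl or the tumbler is disturbed (moved 30 mm or more) (distance of any of bowl_outer, bowl_inner, tumbler from where it was at the start of the episode above 0.03 m).
It also fails if it takes over 64 s, if anything falls off the work surface, if the arm or the gripper's body presses on something with over 40 N, if the wrist force passes 120 N, or if a joint passes its speed limit or range.

## Robot

A 7-joint arm with a two-finger parallel gripper is mounted at the origin on the work surface. World frame = base frame: x ahead of the robot, y to its left, z up, the work surface at z = 0. Lengths are in mm, angles in rad, forces in N, time in s.
With the tool pointing down it reaches from about 400 to 850 mm from the base axis. Payload 10.4 kg.
Tool frame: the origin (TCP) lies between the finger pads; the fingertips stand 17 mm ahead of it and the grasp point (between the pads) lies 2 mm behind it; z points along the fingers, x is the direction in which the jaws open and shut, and the axes are right-handed (so a half turn about z gives the same grasp; the last joint's range is limited). The gripper opens to 87 mm and grips with 3 to 60 N. Pads are 19 mm wide; open, the fingers measure 117 mm over their backs; the gripper's body (75 mm by 190 mm) begins 51 mm behind the grasp point.
Start: joints at [-1.182, 0.332, -0.065, 1.46, 0.022, 1.35, -0.088], TCP at [250.152, 572.778, 239.576] pointing down, gripper open.
Joint ranges: [-2.6, 2.6], [-0.5, 2.12], [-1.47, 1.34], [0.16, 2.42], [-1.27, 4.41], [0.06, 2.06], [-2.6, 2.6]. Speed limits (rad/s): [2.22, 2.22, 2.79, 2.79, 3.14, 3.14, 3.14].

## Interface

Orientations are given as a rotation vector (axis times angle).
In Python, from workcell import * gives the robot as it stands. The module is installed in compiled form; this text tells all that it offers.
- The arm moves only by the tool arm_command, never from a script. Its argument "motion" is text: rows parted by semicolons, each of 7 numbers parted by spaces: the turn, a rotation vector about the world's x, y, z in units of 0.08 rad (1.0 is 0.08 rad), then the shift along the world's x, y, z in units of 20 mm (1.0 is 20 mm), then the opening in per cent of the stroke, from 0 (shut) to 100 (fully open). In form: rx ry rz dx dy dz jaw; .... A call has 1 to 20 rows; each row shifts and turns the commanded pose from where the row before left it; what a row does not reach is not made up. A row lasts 1/10 s, in which the tool goes at most 50 mm and 8.59 degrees, less where a joint would pass 70% of its speed; a pose out of reach is approached as far as the arm can. A call with a number of a shift or a turn outside -1 to 1 is refused whole. A call with a gripper value outside its range is refused whole. The fingers move at their own pace and stop on an object; "grip_force" is the grip in N (left out, the last holds). Time passes only in rows, so rows that do not move let the fingers close. It gives the time, the measured TCP pose, the force and the opening at its end, in the units of the state.
- read_state(): the state, without advancing time (a new reading comes with each control period).
- snapshot(name): name is "scene" or "side" or "wrist"; returns (picture, depth): 420x560x3 uint8, red, green, blue; 420x560 float32, mm along the optical axis (not along the pixel's ray), 0 where there is no reading.
- camera_info(name): a dict with "intrinsics" (3x3 intrinsics, pixels), "k1" (the pictures are not rectified: a ray, as slopes to the right and down, at radius r is drawn at 1 + k1 r^2 times it, then the intrinsics apply), "camera_from_world" (4x4, takes a point from world to camera coordinates). Camera axes: x right, y down, z forward; pixel columns grow to the right and rows downward; lengths in mm; the calibration is good to about 2 mm. A picture is of the moment at which its call begins: read the wrist's pose just before it. camera_info takes no time and is no camera call; for the wrist camera it gives the pose at the moment of the call.
- sign_off(): hands the job in, once; it reports no verdict.
Trained networks look in the newest picture that a camera, given by its name, has taken for a name from the list of things; names that differ only in an ending like _2 or _b are one class to them, and where a whole thing is asked for, a point or a joint stands for the part that bears it (a point fixed in the world has none). Each returns a list of dicts, best first, with "confidence" (0 to 1); they miss things now and then, are a little off and sometimes report something else, mostly with a low value. They report only what shows in the picture. A call takes as long as a camera call. They do not tell look-alikes from the thing itself.
- look_for(camera, query): "at" ([x, y, z] in mm, in the coordinates of the camera as it stood for that picture, good to about 4 mm: the middle of the surface that is visible of it).
- trace(camera, query): "pixels" (420x560 bool, what is visible of it).
- tip_of(camera, query): "at" ([x, y, z] in mm, in the coordinates of the camera as it stood for that picture, good to about 4 mm: a listed point, or the origin of a listed thing).
The state is a dict: "t": time; "qpos": joint angles; "dq": joint speeds; "joint_efforts": joint torques, N m; "tcp_pos": TCP position; "ee_rot": TCP orientation; "contact_force": force on the tool from outside, world axes, zero at the start; "ft_torque": the same for the moment, N m; "gripper_width": finger opening in mm.
Only numpy, scipy, OpenCV 4.12 (cv2) and the standard library are available. Lean on these libraries where they do the work, as an engineer would, in place of code of your own. Each camera call takes 0.05 s, during which the arm holds its last target.

## Working session

There is one attempt and no reset: what is moved stays moved. The work goes in short steps, Python scripts to look and compute and a tool call to move; the robot and the scene stay as the last step left them, time stands still between calls to the robot, and variables do not carry over. Pictures are saved under pics/ and viewed, and the job is handed in when it is done.

Besides the shell and the picture viewer there is one more tool, called after "Request:" as name(argument=value, ...) on one line, values as JSON. arm_command: Moves the arm, as the interface text tells. Shifts and turns lie within -1 to 1; 1 stands for 20 mm of shift or 0.08 rad of turn. Its arguments: {"type":"object","properties":{"motion":{"type":"string"},"grip_force":{"type":"number"}},"required":["motion"]}

```bash
mkdir -p pics; cat > h.py <<'E'
from workcell import *
import numpy as np, cv2
def snap(n,f):
    im,d=snapshot(n); cv2.imwrite('pics/'+f,im[:,:,::-1]); np.save('pics/'+f[:-4]+'.npy',d); return im,d
def toworld(n,p):
    T=np.linalg.inv(np.array(camera_info(n)['camera_from_world'])); return T[:3,:3]@np.array(p)+T[:3,3]
def pts(n,d,mask=None):
    ci=camera_info(n);K=np.array(ci['intrinsics']);
    v,u=np.nonzero((d>0) if mask is None else (mask&(d>0)))
    D=np.array([ci['k1'],0,0,0,0.],float)
    xy=cv2.undistortPoints(np.stack([u,v],1).astype(float)[:,None],K,D)[:,0]
    z=d[v,u]; P=np.c_[xy*z[:,None],z]
    T=np.linalg.inv(np.array(ci['camera_from_world'])); return P@T[:3,:3].T+T[:3,3],u,v
E
python3 - <<'E'
from h import *
np.set_printoptions(precision=1,suppress=True)
print(read_state())
for n in ['scene','side']:
    im,d=snap(n,n+'0.png')
    ci=camera_info(n);print(n,np.linalg.inv(ci['camera_from_world'])[:3,3],ci['k1'])
    for q in ['jar','lump_mid','chute_mouth','pusher_knob','tumbler','bowl_outer']:
        for r in tip_of(n,q)[:3]: print(q,round(r['confidence'],2),toworld(n,r['at']))
print(read_state()['t'])
E
```

```text
{'t': 0.0, 'qpos': array([-1.2,  0.3, -0.1,  1.5,  0. ,  1.3, -0.1]), 'dq': array([-0.,  0.,  0.,  0., -0., -0.,  0.]), 'joint_efforts': array([  0. , -62.3,   0. , -39. ,  -0.1,   0. ,   0. ]), 'tcp_pos': array([250. , 572.4, 238.7]), 'ee_rot': array([ 2.6,  1.7, -0. ]), 'contact_force': array([-0.3,  0.8, -0. ]), 'ft_torque': array([ 0., -0., -0.]), 'gripper_width': 86.89867783809495}
scene [ 989.2 -477.8  919.4] -0.08631143902715419
jar 0.97 [415.4 306.4   4. ]
jar 0.88 [536.  252.4   2.2]
jar 0.63 [519.4 376.8   0.2]
chute_mouth 0.91 [539.9  -3.5 214.1]
tumbler 0.56 [ 699.  -236.2    0.3]
bowl_outer 0.88 [672.6  35.2  -2.8]
side [518.3 773.3 684.3] -0.05614626460424208
jar 0.94 [418.5 305.2  -4.2]
jar 0.85 [535.2 250.9  -0. ]
jar 0.63 [524.8 372.6  -1. ]
lump_mid 0.59 [541.  251.3  30. ]
chute_mouth 0.64 [543.9   0.2 221.6]
pusher_knob 0.73 [ 506.5 -257.1  100.6]
tumbler 0.92 [ 700.4 -236.7    3.3]
bowl_outer 0.87 [671.9  38.9  -0.1]
bowl_outer 0.72 [542.8   1.9 114. ]
0.7
```

View pics/scene0.png

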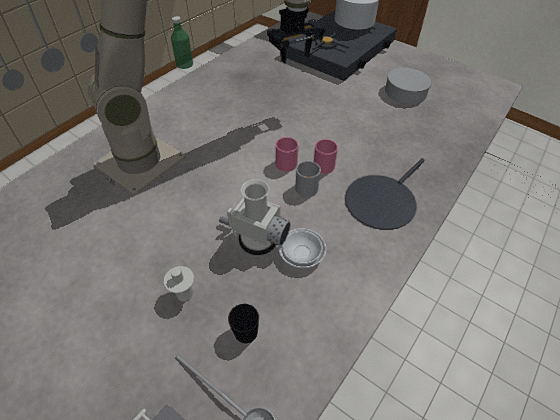

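View pics/side0.png

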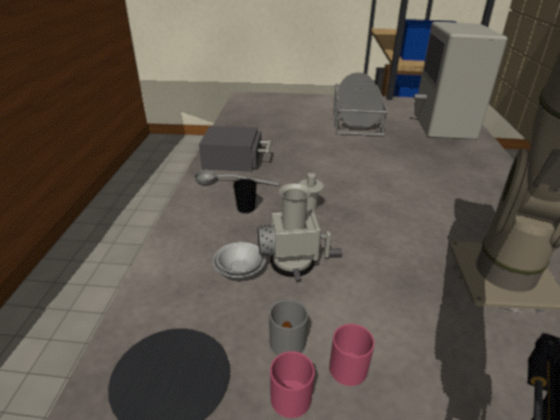

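```bash
python3 - <<'E'
from h import *
from scipy.spatial.transform import Rotation as R
np.set_printoptions(precision=2,suppress=True)
s=read_state();print(R.from_rotvec(s['ee_rot']).as_matrix(),s['ee_rot'])
ci=camera_info('wrist');T=np.linalg.inv(ci['camera_from_world']);print(T,ci['intrinsics'])
r=R.from_rotvec(s['ee_rot']).as_matrix().T
print('cam in tool',r@(T[:3,3]-s['tcp_pos']),r@T[:3,:3])
# refine jar rim, chute, from side/scene depth
for n in ['scene','side']:
    d=np.load(f'pics/{n}0.npy');P,u,v=pts(n,d)
    for nm,c,z0,z1,rad in [('jar',(536,252),85,96,60),('chute',(541,-2),206,220,45),('knob',(506,-257),110,125,30),('flange',(506,-257),78,88,55)]:
        m=(np.hypot(P[:,0]-c[0],P[:,1]-c[1])<rad)&(P[:,2]>z0)&(P[:,2]<z1)
        if m.sum()>5: print(n,nm,m.sum(),P[m].min(0),P[m].max(0),P[m].mean(0))
E
```

```text
[[ 0.4   0.92  0.  ]
 [ 0.92 -0.4   0.  ]
 [ 0.    0.   -1.  ]] [-2.63 -1.72 -0.  ]
[[  0.4    0.88   0.24 184.38]
 [  0.92  -0.39  -0.1  600.95]
 [  0.     0.26  -0.96 385.25]
 [  0.     0.     0.     1.  ]] [[296.93   0.   280.69]
 [  0.   296.93 209.2 ]
 [  0.     0.     1.  ]]
cam in tool [  -0.5   -71.57 -145.65] [[ 1.   -0.    0.  ]
 [-0.    0.96  0.26]
 [-0.   -0.26  0.96]]
scene jar 105 [500.11 212.85  85.03] [576.7  289.91  95.98] [537.56 251.89  89.09]
scene chute 227 [507.77 -33.27 206.03] [576.58  37.63 218.07] [535.16   8.44 212.37]
scene knob 94 [ 491.39 -271.08  110.51] [ 516.79 -246.41  123.7 ] [ 505.88 -258.88  117.95]
scene flange 481 [ 465.79 -294.73   78.38] [ 541.8  -221.64   87.88] [ 508.36 -261.25   82.71]
side jar 239 [502.63 213.51  85.01] [576.88 291.46  91.86] [539.09 254.23  88.6 ]
side chute 243 [508.37 -35.64 206.01] [577.21  35.96 216.55] [543.57  -7.57 211.39]
side knob 45 [ 492.94 -266.02  110.75] [ 514.12 -244.11  121.39] [ 503.71 -251.95  116.7 ]
side flange 159 [ 467.41 -291.87   78.02] [ 539.64 -218.71   87.4 ] [ 495.99 -252.48   82.74]
```

Request:
arm_command(motion="0 0 0 0.8 -0.9 1 100;0 0 0 0.8 -0.9 1 100;0 0 0 0.8 -0.9 1 100;0 0 0 0.8 -0.9 0 100;0 0 0 0.8 -0.9 0 100;0 0 0 0.8 -0.9 0 100;0 0 0 0.8 -0.9 0 100;0 0 0 0.8 -0.9 0 100;0 0 0 0.8 -0.9 0 100;0 0 0 0.8 -0.9 0 100;0 0 0 0.8 -0.9 0 100;0 0 0 0.8 -0.9 0 100;0 0 0 0.8 -0.9 0 100;0 0 0 0.8 -0.9 0 100")

```text
t: 2.1
tcp_pos: [474.7, 320.0, 299.7]
ee_rot: [-2.629, -1.72, -0.0]
contact_force: [0.9, 0.7, 0.2]
gripper_width: 87.2
```

Request:
arm_command(motion="0 0 0 0.8 -0.9 0 50;0 0 0 0.8 -0.9 0 50;0 0 0 0.8 -0.9 0 50;0 0 0 0 0 0 50")

```text
t: 2.5
tcp_pos: [524.3, 263.3, 299.6]
ee_rot: [2.632, 1.713, 0.0]
contact_force: [-0.2, -0.3, -0.9]
gripper_width: 62.9
```

```bash
python3 - <<'E'
from h import *
np.set_printoptions(precision=2,suppress=True)
s=read_state();print(s['tcp_pos'],s['gripper_width'])
im,d=snap('wrist','w1.png')
for q in ['lump_mid','jar']:
  for r in tip_of('wrist',q)[:3]: print(q,r['confidence'],toworld('wrist',r['at']))
P,u,v=pts('wrist',d)
m=(np.hypot(P[:,0]-538.5,P[:,1]-252)<50)&(P[:,2]>84)&(P[:,2]<96)
print('rim',m.sum(),P[m].min(0),P[m].max(0))
c=im[v,u].astype(int)
m=(np.hypot(P[:,0]-538.5,P[:,1]-252)<33)&(P[:,2]<75)&(c[:,0]-c[:,2]>30)
Q=P[m];print(m.sum(),Q.min(0),Q.max(0))
m2=Q[:,2]>Q[:,2].max()-6;print('top',m2.sum(),Q[m2].mean(0),Q[m2].min(0),Q[m2].max(0))
E
```

```text
[524.33 263.26 299.61] 62.92311612255902
lump_mid 0.61 [540.19 252.39  30.36]
jar 0.92 [407.14 305.41   1.19]
jar 0.66 [520.83 383.28   0.41]
jar 0.58 [540.82 257.08   0.49]
rim 555 [498.61 218.07  84.02] [574.01 293.31  92.53]
282 [527.44 245.81   3.49] [558.12 266.86  58.1 ]
top 139 [539.18 254.59  56.05] [530.69 245.81  52.93] [548.46 263.23  58.1 ]
```

View pics/w1.png

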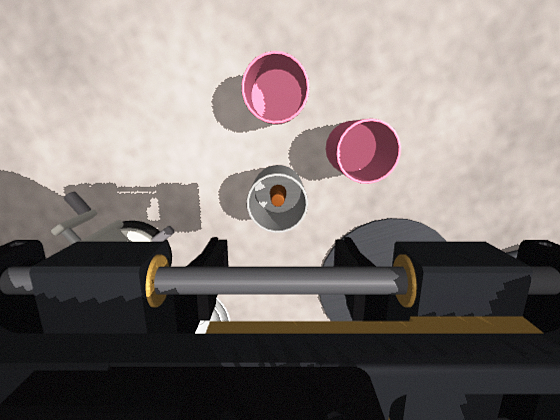

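Request:
arm_command(motion="0 0 0 0.7 -0.5 -1 34;0 0 0 0 0 -1 34;0 0 0 0 0 -1 34;0 0 0 0 0 -1 34;0 0 0 0 0 -1 34;0 0 0 0 0 -1 34;0 0 0 0 0 -1 34;0 0 0 0 0 -1 34;0 0 0 0 0 0 34;0 0 0 0 0 0 34", grip_force=15)

```text
t: 3.65
tcp_pos: [535.8, 257.6, 140.1]
ee_rot: [-2.627, -1.722, -0.0]
contact_force: [-0.8, 0.1, 0.3]
gripper_width: 30.1
```

```bash
python3 - <<'E'
from h import *
np.set_printoptions(precision=2,suppress=True)
s=read_state();print(s['tcp_pos'],s['gripper_width'])
out=[]
for n,(cx,cy) in [('scene',(308,179)),('side',(288,320))]:
    im,d=snap(n,n+'1.png')
    w=60;out.append(cv2.resize(im[cy-90:cy+50,cx-70:cx+70],(400,400),interpolation=cv2.INTER_CUBIC))
    P,u,v=pts(n,d)
    for nm,z0,z1 in [('tips',107,125),('rim',80,98)]:
        m=(np.hypot(P[:,0]-538.5,P[:,1]-252)<50)&(P[:,2]>z0)&(P[:,2]<z1);print(n,nm,m.sum(),P[m].min(0),P[m].max(0),P[m].mean(0))
    # project rim circle fits
im,d=snap('wrist','w2.png')
cv2.imwrite('pics/c1.png',np.hstack(out)[:,:,::-1])
E
```

```text
[535.76 257.65 140.07] 30.089848593357896
scene tips 3 [534.17 237.18 121.86] [548.2  275.71 123.34] [539.17 261.51 122.8 ]
scene rim 153 [500.44 212.98  80.09] [576.09 291.14  94.38] [539.9  250.39  86.66]
side tips 5 [520.14 245.13 123.14] [533.62 276.41 124.74] [525.85 252.53 123.89]
side rim 274 [502.36 215.62  80.01] [577.02 291.87  92.21] [533.3  265.52  86.24]
```

View pics/c1.png

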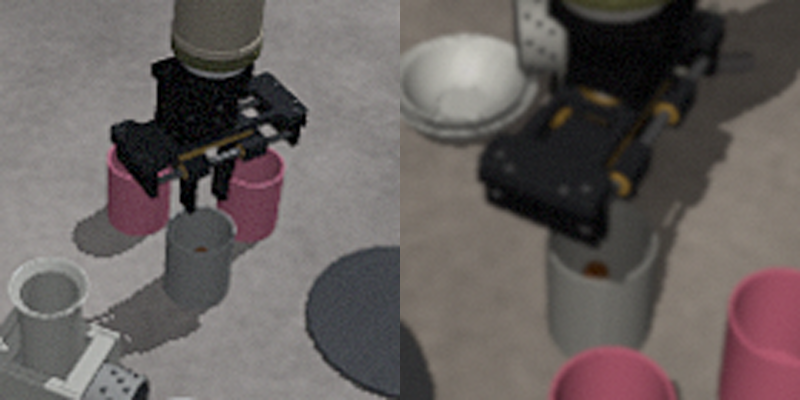

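View pics/w2.png

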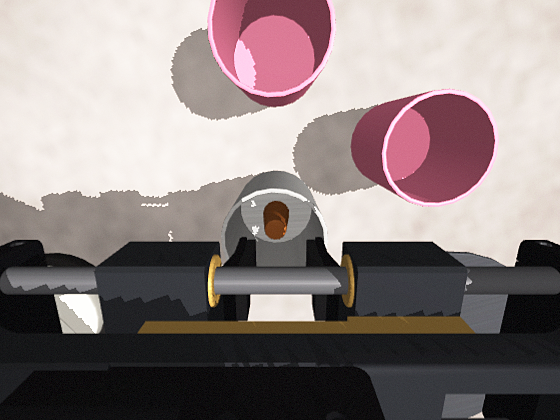

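```bash
python3 - <<'E'
from h import *
from scipy.optimize import least_squares
from scipy.spatial.transform import Rotation as R
np.set_printoptions(precision=2,suppress=True)
s=read_state();r=R.from_rotvec(s['ee_rot']).as_matrix()
im=cv2.imread('pics/w2.png')[:,:,::-1];d=np.load('pics/w2.npy')
P,u,v=pts('wrist',d);c=im[v,u].astype(int)
L=(P-s['tcp_pos'])@r
ok=(v<238)&(u>200)&(u<345)
m=ok&(abs(P[:,2]-88)<3.5)&(np.hypot(L[:,0],L[:,1])<55)&(c.max(1)-c.min(1)<40)
print('rim',m.sum(),L[m].min(0),L[m].max(0))
f=least_squares(lambda p:np.hypot(L[m,0]-p[0],L[m,1]-p[1])-36.5,[0,0],loss='soft_l1');print(f.x,np.std(f.fun),(r@np.r_[f.x,0]+s['tcp_pos']))
m=ok&(c[:,0]-c[:,2]>30)&(np.hypot(L[:,0],L[:,1])<35)
Q=L[m];print('lump',Q.min(0),Q.max(0)); t=Q[:,2]<Q[:,2].min()+4; print('top',t.sum(),Q[t].min(0),Q[t].max(0),Q[t].mean(0),r@np.r_[Q[t].mean(0)]+s['tcp_pos'])
E
```

```text
rim 757 [-42.24 -32.96  49.41] [32.54  3.58 56.33]
[-4.96  4.87] 0.9604664465856774 [539.12 250.94 140.97]
lump [-16.35  -4.09  83.  ] [  7.03  25.94 137.45]
top 337 [-13.13  -0.16  83.  ] [ 3.35 15.28 86.9 ] [-4.96  7.48 84.68] [541.65 250.    56.29]
```

Request:
arm_command(motion="0 0 0 0.17 -0.35 0 34;0 0 0 0 0 0 34")

```text
t: 4.0
tcp_pos: [540.5, 248.5, 140.3]
ee_rot: [2.629, 1.718, 0.002]
contact_force: [0.1, 0.1, -0.0]
gripper_width: 29.8
```

```bash
python3 - <<'E'
from h import *
s=read_state();print(s['tcp_pos'])
snap('wrist','w3.png')
E
```

```text
[540.47745084 248.4825826  140.26438276]
```

View pics/w3.png

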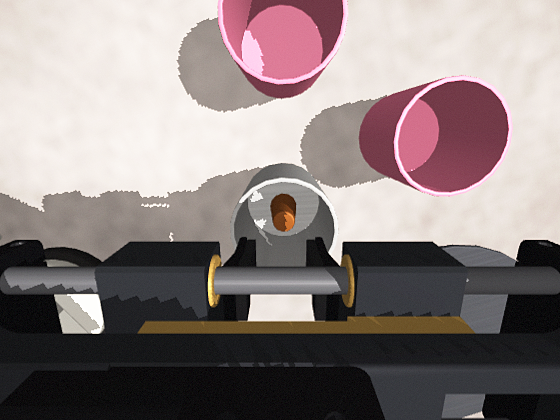

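Request:
arm_command(motion="0 0 0 0 0 0 34;0 0 0 0 0 0 34")

```text
t: 4.25
tcp_pos: [539.5, 249.9, 139.6]
ee_rot: [-2.629, -1.72, -0.0]
contact_force: [0.4, -0.2, 0.3]
gripper_width: 29.4
```

```bash
cat >> h.py <<'E'
from scipy.optimize import least_squares
from scipy.spatial.transform import Rotation as R
def jarfit(f):
    s=read_state();r=R.from_rotvec(s['ee_rot']).as_matrix()
    print('tcp',s['tcp_pos'],s['gripper_width'])
    im,d=snap('wrist',f); print(read_state()['tcp_pos'])
    P,u,v=pts('wrist',d);c=im[v,u].astype(int)
    L=(P-s['tcp_pos'])@r
    ok=(v<238)&(u>200)&(u<355)
    m=ok&(abs(P[:,2]-88)<3.5)&(np.hypot(L[:,0],L[:,1])<55)&(c.max(1)-c.min(1)<40)
    f=least_squares(lambda p:np.hypot(L[m,0]-p[0],L[m,1]-p[1])-36.5,[0,0],loss='soft_l1');print('jar',f.x,(r@np.r_[f.x,0]+s['tcp_pos']))
    m=ok&(c[:,0]-c[:,2]>30)&(np.hypot(L[:,0],L[:,1])<35)
    Q=L[m]; t=Q[:,2]<Q[:,2].min()+4; print('top',t.sum(),Q[t].mean(0),r@np.r_[Q[t].mean(0)]+s['tcp_pos'])
E
python3 -c "
from h import *
np.set_printoptions(precision=2,suppress=True)
jarfit('w4.png')"
```

```text
tcp [539.52 249.86 139.64] 29.36301835763556
[539.48 249.9  139.57]
jar [ 0.9  -0.86] [539.09 251.04 139.64]
top 356 [ 1.    2.24 83.37] [541.98 249.91  56.27]
```

Request:
arm_command(motion="0 0 0 0.04 0.03 -0.5 34;0 0 0 0 0 -0.5 34;0 0 0 0 0 -0.5 34;0 0 0 0 0 -0.5 34;0 0 0 0 0 -0.5 34;0 0 0 0 0 0 34")

```text
t: 4.9
tcp_pos: [539.4, 249.9, 87.7]
ee_rot: [-2.629, -1.72, 0.004]
contact_force: [0.0, -0.6, -0.3]
gripper_width: 29.7
```

Request:
arm_command(motion="0 0 0 0 0 -0.4 34;0 0 0 0 0 -0.4 34;0 0 0 0 0 -0.4 34;0 0 0 0 0 -0.4 34;0 0 0 0 0 -0.4 34;0 0 0 0 0 -0.3 34;0 0 0 0 0 0 34")

```text
t: 5.6
tcp_pos: [540.1, 250.5, 42.8]
ee_rot: [-2.628, -1.721, 0.001]
contact_force: [-0.6, 1.4, -1.0]
gripper_width: 29.7
```

Close gently on the lump.

Request:
arm_command(motion="0 0 0 0 0 0 10;0 0 0 0 0 0 10;0 0 0 0 0 0 10;0 0 0 0 0 0 10;0 0 0 0 0 0 10;0 0 0 0 0 0 10", grip_force=15)

```text
t: 6.2
tcp_pos: [540.4, 250.3, 43.7]
ee_rot: [-2.629, -1.72, -0.0]
contact_force: [-0.6, 0.2, 2.1]
gripper_width: 20.9
```

Request:
arm_command(motion="0 0 0 0 0 0.4 10;0 0 0 0 0 0.6 10;0 0 0 0 0 0.8 10;0 0 0 0 0 1 10;0 0 0 0 0 1 10;0 0 0 0 0 1 10;0 0 0 0 0 1 10;0 0 0 0 0 1 10;0 0 0 0 0 1 10;0 0 0 0 0 1 10;0 0 0 0 0 1 10;0 0 0 0 0 1 10;0 0 0 0 0 1 10;0 0 0 0 0 1 10;0 0 0 0 0 0 10", grip_force=20)

```text
t: 7.7
tcp_pos: [541.3, 250.6, 303.7]
ee_rot: [2.629, 1.72, 0.009]
contact_force: [-0.6, 0.5, -0.2]
gripper_width: 20.5
```

```bash
python3 - <<'E'
from h import *
np.set_printoptions(precision=1,suppress=True)
s=read_state();print(s['tcp_pos'],s['gripper_width'],s['qpos'])
out=[]
for n in ['scene','side']:
    im,d=snap(n,n+'2.png');out.append(cv2.resize(im,(400,300)))
    for q in ['lump_mid','jar']:
        for r in tip_of(n,q)[:3]: print(n,q,round(r['confidence'],2),toworld(n,r['at']))
cv2.imwrite('pics/c2.png',np.hstack(out)[:,:,::-1])
snap('wrist','w5.png')
E
```

```text
[541.3 250.6 303.7] 20.480873496040054 [-0.7  0.2  0.2  1.5 -0.   1.4  0.7]
scene lump_mid 0.52 [542.9 246.7 289.6]
scene jar 0.8 [534.8 250.6   1.2]
scene jar 0.61 [415.7 301.9   3. ]
side lump_mid 0.56 [542.9 250.6 282.3]
side jar 0.97 [534.9 253.3   1.2]
side jar 0.69 [415.8 307.1  -1.6]
side jar 0.6 [523.5 372.5   0.7]
```

View pics/c2.png

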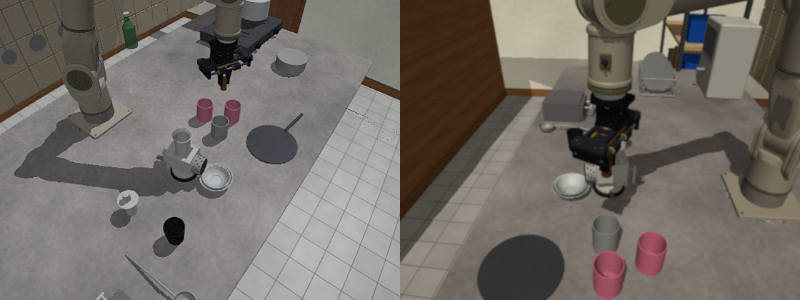

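View pics/w5.png

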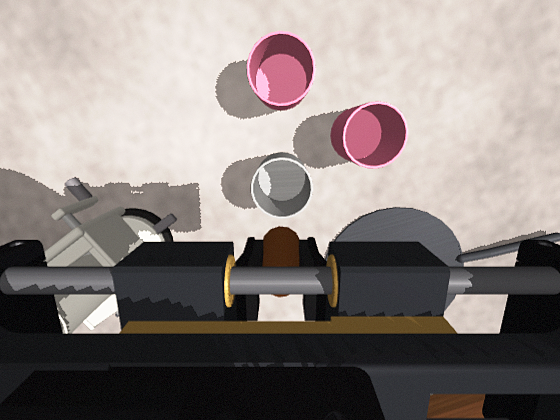

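Request:
arm_command(motion="0 0 0 0 -0.6 0 10;0 0 0 0 -1 0 10;0 0 0 0 -1 0 10;0 0 0 0 -1 0 10;0 0 0 0 -1 0 10;0 0 0 0 -1 0 10;0 0 0 0 -1 0 10;0 0 0 0 -1 0 10;0 0 0 0 -1 0 10;0 0 0 0 -1 0 10;0 0 0 0 -1 0 10;0 0 0 0 -1 0 10;0 0 0 0 -0.9 0 10;0 0 0 0 0 0 10;0 0 0 0 0 0 10")

```text
t: 9.55
tcp_pos: [540.0, -0.6, 299.7]
ee_rot: [-2.63, -1.718, -0.001]
contact_force: [-0.5, 1.0, -0.1]
gripper_width: 20.7
```

```bash
python3 - <<'E'
from h import *
np.set_printoptions(precision=1,suppress=True)
s=read_state();print(s['tcp_pos'],s['gripper_width'],s['qpos'])
out=[]
for n in ['scene','side']:
    im,d=snap(n,n+'3.png');c=(255,170) if n=='scene' else (292,170)
    out.append(cv2.resize(im[c[1]-70:c[1]+70,c[0]-70:c[0]+70],(400,400)))
    for q in ['lump_mid','chute_mouth']:
        for r in tip_of(n,q)[:1]: print(n,q,round(r['confidence'],2),toworld(n,r['at']))
cv2.imwrite('pics/c3.png',np.hstack(out)[:,:,::-1])
E
```

```text
[540.   -0.6 299.7] 20.730875862007483 [-0.4  0.1  0.4  1.6 -0.   1.4  1.1]
scene lump_mid 0.58 [542.3  -1.8 283.7]
scene chute_mouth 0.87 [540.3  -0.9 215.5]
side chute_mouth 0.58 [541.2  -1.3 219.6]
```

View pics/c3.png

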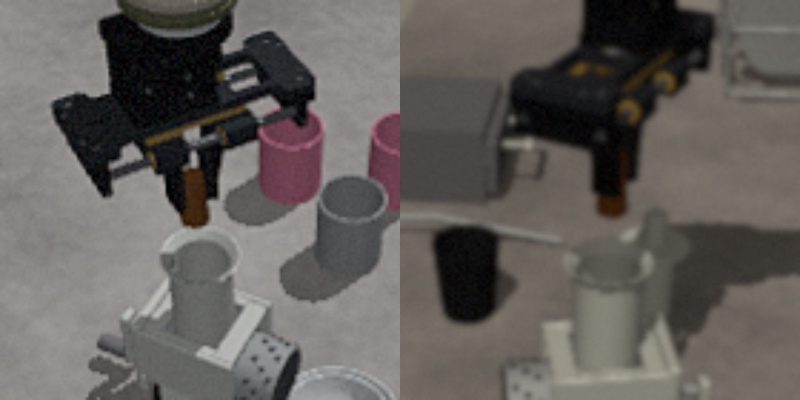

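Request:
arm_command(motion="0 0 0 0.03 0 -0.6 10;0 0 0 0 0 -0.6 10;0 0 0 0 0 -0.6 10;0 0 0 0 0 -0.6 10;0 0 0 0 0 -0.6 10;0 0 0 0 0 0 10;0 0 0 0 0 0 10")

```text
t: 10.55
tcp_pos: [540.9, 0.3, 239.4]
ee_rot: [-2.629, -1.72, 0.001]
contact_force: [-0.2, 0.5, -0.2]
gripper_width: 20.5
```

```bash
python3 - <<'E'
from h import *
np.set_printoptions(precision=1,suppress=True)
s=read_state();print(s['tcp_pos'],s['gripper_width'],s['contact_force'])
out=[]
for n in ['scene','side']:
    im,d=snap(n,n+'4.png');c=(255,180) if n=='scene' else (292,180)
    out.append(cv2.resize(im[c[1]-40:c[1]+40,c[0]-40:c[0]+40],(400,400)))
cv2.imwrite('pics/c4.png',np.hstack(out)[:,:,::-1])
E
```

```text
[540.9   0.3 239.4] 20.54450738618327 [-0.2  0.5 -0.2]
```

View pics/c4.png

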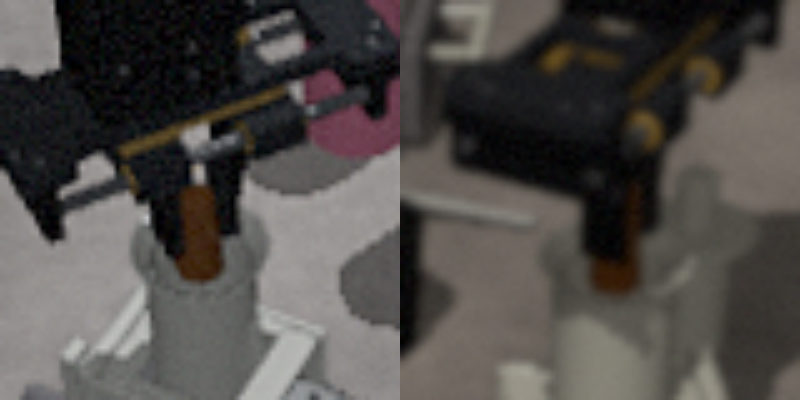

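Request:
arm_command(motion="0 0 0 0 0 0 45;0 0 0 0 0 0 45;0 0 0 0 0 0 45;0 0 0 0 0 0 45;0 0 0 0 0 1 45;0 0 0 0 0 1 45;0 0 0 0 0 1 45;0 0 0 0 0 1 45;0 0 0 0 0 1 45;0 0 0 -0.2 -1 1 45;0 0 0 -0.2 -1 0 45;0 0 0 -0.2 -1 0 45;0 0 0 -0.2 -1 0 45;0 0 0 -0.2 -1 0 45")

```text
t: 12.05
tcp_pos: [520.7, -100.4, 359.7]
ee_rot: [2.629, 1.72, 0.001]
contact_force: [0.3, -0.4, 0.0]
gripper_width: 39.5
```

```bash
python3 - <<'E'
from h import *
np.set_printoptions(precision=1,suppress=True)
s=read_state();print(s['tcp_pos'],s['gripper_width'],s['contact_force'])
out=[]
for n in ['scene','side']:
    im,d=snap(n,n+'5.png');c=(250,190) if n=='scene' else (292,190)
    out.append(cv2.resize(im[c[1]-40:c[1]+40,c[0]-40:c[0]+40],(400,400)))
    for q in ['lump_mid','pusher_knob']:
        for r in tip_of(n,q)[:2]: print(n,q,round(r['confidence'],2),toworld(n,r['at']))
cv2.imwrite('pics/c5.png',np.hstack(out)[:,:,::-1])
snap('wrist','w6.png')
for q in ['lump_mid','pusher_knob']:
        for r in tip_of('wrist',q)[:2]: print('wrist',q,round(r['confidence'],2),toworld('wrist',r['at']))
E
```

```text
[ 520.7 -100.4  359.7] 39.5105863812797 [ 0.3 -0.4  0. ]
scene lump_mid 0.52 [544.5   8.6 151.9]
scene pusher_knob 0.88 [ 504.2 -254.2  102. ]
wrist lump_mid 0.74 [545.3   8.5 154. ]
wrist pusher_knob 0.6 [ 504.3 -257.6  100.1]
```

View pics/c5.png

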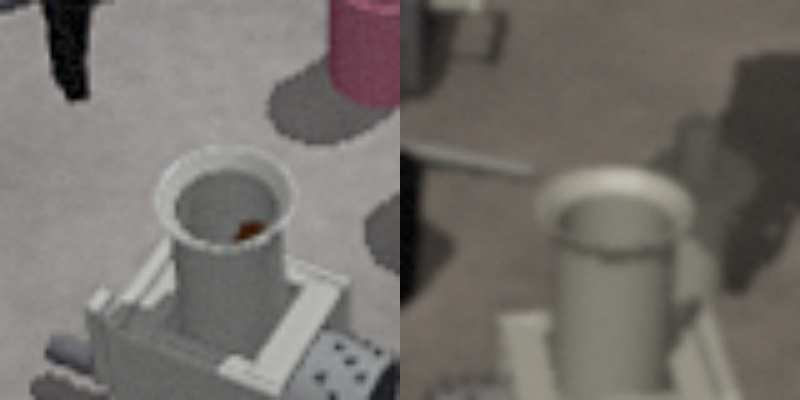

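View pics/w6.png

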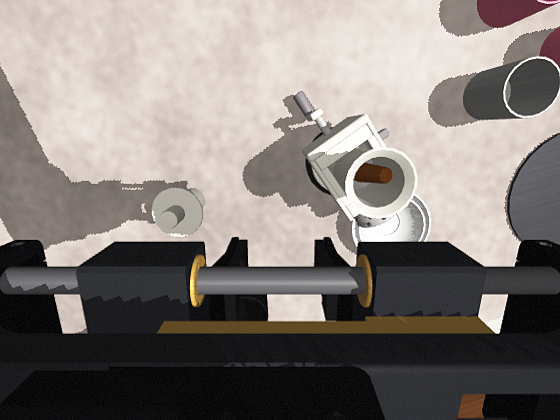

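Request:
arm_command(motion="0 0 0 -0.1 -0.98 0 70;0 0 0 -0.1 -0.98 0 70;0 0 0 -0.1 -0.98 -1 70;0 0 0 -0.1 -0.98 -1 70;0 0 0 -0.1 -0.98 -1 70;0 0 0 -0.1 -0.98 -1 70;0 0 0 -0.1 -0.98 -1 70;0 0 0 -0.1 -0.94 -1 70;0 0 0 0 0 -1 70;0 0 0 0 0 -1 70;0 0 0 0 0 -1 70;0 0 0 0 0 0 70;0 0 0 0 0 0 70")

```text
t: 13.8
tcp_pos: [505.2, -255.3, 180.0]
ee_rot: [-2.628, -1.721, 0.0]
contact_force: [0.4, -0.9, -0.1]
gripper_width: 60.8
```

```bash
python3 - <<'E'
from h import *
np.set_printoptions(precision=1,suppress=True)
s=read_state();print(s['tcp_pos'],s['gripper_width'])
for n in ['scene','wrist']:
    im,d=snap(n,n+'7.png')
    for r in tip_of(n,'pusher_knob')[:2]: print(n,round(r['confidence'],2),toworld(n,r['at']))
    P,u,v=pts(n,d)
    for z0,z1,rad in [(114,123,25),(79,87,48)]:
        m=(np.hypot(P[:,0]-504,P[:,1]+257)<rad)&(P[:,2]>z0)&(P[:,2]<z1)
        if m.sum():print(n,m.sum(),P[m].min(0),P[m].max(0))
E
```

```text
[ 505.2 -255.3  180. ] 60.8264256750587
scene 0.86 [ 505.2 -255.3  103.1]
scene 87 [ 491.3 -271.3  114.2] [ 516.7 -245.6  121.9]
scene 473 [ 466.8 -295.2   79. ] [ 541.1 -221.5   87. ]
wrist 0.77 [ 503.7 -257.3  100.4]
wrist 896 [ 491.4 -271.7  114.1] [ 516.2 -246.4  121.2]
wrist 4689 [ 466.5 -297.3   79.8] [ 541.8 -221.3   86.6]
```

View pics/wrist7.png

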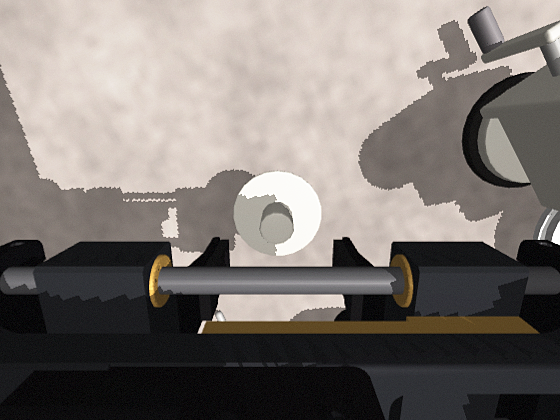

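View pics/scene7.png

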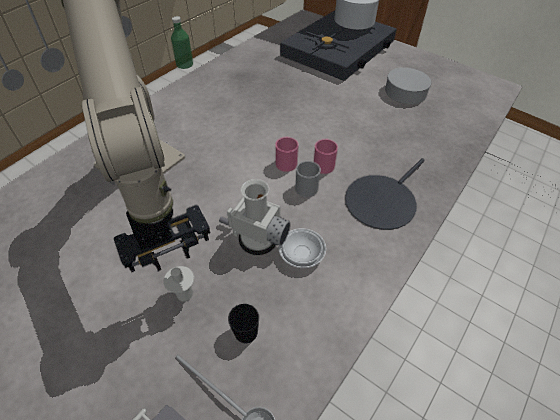

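Request:
arm_command(motion="0 0 0 -0.06 -0.17 -0.5 70;0 0 0 0 0 -0.8 70;0 0 0 0 0 -0.8 70;0 0 0 0 0 -0.8 70;0 0 0 0 0 -0.5 70;0 0 0 0 0 -0.4 70;0 0 0 0 0 0 70;0 0 0 0 0 0 20;0 0 0 0 0 0 20;0 0 0 0 0 0 20;0 0 0 0 0 0 20;0 0 0 0 0 0 20;0 0 0 0 0 0 20;0 0 0 0 0 0 20;0 0 0 0 0 0 20", grip_force=40)

```text
t: 15.5
tcp_pos: [503.9, -259.0, 103.7]
ee_rot: [2.629, 1.72, 0.0]
contact_force: [-0.2, 0.4, 2.5]
gripper_width: 25.7
```

Request:
arm_command(motion="0 0 0 0 0 0.5 20;0 0 0 0 0 1 20;0 0 0 0 0 1 20;0 0 0 0 0 1 20;0 0 0 0 0 1 20;0 0 0 0 0 1 20;0 0 0 0 0 1 20;0 0 0 0 0 1 20;0 0 0 0 0 1 20;0 0 0 0 0 1 20;0 0 0 0 0 1 20;0 0 0 0 0 1 20;0 0 0 0 0 1 20;0 0 0 0 0 0 20")

```text
t: 16.9
tcp_pos: [504.2, -259.7, 356.6]
ee_rot: [2.626, 1.718, 0.004]
contact_force: [0.2, -0.6, -0.5]
gripper_width: 25.0
```

Request:
arm_command(motion="0 0 0 0.14 0.6 0 20;0 0 0 0.14 1 0 20;0 0 0 0.14 1 0 20;0 0 0 0.14 1 0 20;0 0 0 0.14 1 0 20;0 0 0 0.14 1 0 20;0 0 0 0.14 1 0 20;0 0 0 0.14 1 0 20;0 0 0 0.14 1 0 20;0 0 0 0.14 1 0 20;0 0 0 0.14 1 0 20;0 0 0 0.14 1 0 20;0 0 0 0.14 0.9 0 20;0 0 0 0.05 0.5 0 20;0 0 0 0 0 0 20;0 0 0 0 0 0 20;0 0 0 0 0 0 20")

```text
t: 18.6
tcp_pos: [541.0, -0.2, 353.5]
ee_rot: [2.63, 1.718, -0.0]
contact_force: [-0.4, -0.1, -0.9]
gripper_width: 24.9
```

```bash
cat > pf.py <<'E'
from h import *
import sys
np.set_printoptions(precision=1,suppress=True)
k=sys.argv[1]
s=read_state();print(s['tcp_pos'],s['gripper_width'],s['contact_force'],s['ee_rot'],s['ft_torque'])
out=[]
for n in ['scene','side']:
    im,d=snap(n,n+k+'.png');c=(252,165) if n=='scene' else (292,165)
    out.append(cv2.resize(im[c[1]-60:c[1]+60,c[0]-60:c[0]+60],(400,400)))
    for q in ['pusher_knob','pusher_foot','chute_mouth']:
        for r in tip_of(n,q)[:1]: print(n,q,round(r['confidence'],2),toworld(n,r['at']))
    P,u,v=pts(n,d); t=s['tcp_pos']
    for nm,z0,z1,rad in [('shaft',t[2]-100,t[2]-30,32),('flange',t[2]-24,t[2]-19,45),('chute',210,219,40)]:
        m=(np.hypot(P[:,0]-t[0],P[:,1]-t[1])<rad)&(P[:,2]>z0)&(P[:,2]<z1)&(P[:,2]>208)
        if m.sum()<20: continue
        print(n,nm,m.sum(),P[m].min(0),P[m].max(0))
        if nm=='shaft':
            f=least_squares(lambda p:np.hypot(P[m,0]-p[0]-p[2]*(P[m,2]-t[2]+60),P[m,1]-p[1]-p[3]*(P[m,2]-t[2]+60))-22,[t[0],t[1],0,0],loss='soft_l1');print('shaft axis at z-60',f.x[:2],'slope',f.x[2:]*1000,'mrad')
        if nm=='chute':
            pass
cv2.imwrite('pics/c'+k+'.png',np.hstack(out)[:,:,::-1])
E
python3 pf.py 8
```

```text
[541.   -0.2 353.5] 24.920259004834495 [-0.4 -0.1 -0.9] [ 2.6  1.7 -0. ] [-0.  0. -0.]
scene pusher_knob 0.62 [541.    2.3 350.8]
scene pusher_foot 0.8 [539.2   3.5 244.4]
scene chute_mouth 0.79 [541.2  -3.4 216.2]
scene shaft 322 [524.2 -21.  254.4] [562.8  17.7 312.5]
shaft axis at z-60 [539.3   2.2] slope [-8.6  5.4] mrad
scene flange 321 [503.8 -36.6 329.6] [579.3  37.  334.5]
scene chute 120 [507.4 -34.2 210. ] [576.5  36.4 218. ]
side pusher_knob 0.97 [542.9   2.2 351.1]
side pusher_foot 0.89 [542.1   1.1 245.3]
side chute_mouth 0.58 [542.4   1.7 217.5]
side shaft 557 [519.1  -1.7 253.7] [562.2  26.2 320.1]
shaft axis at z-60 [541.    0.3] slope [-3.1 -6.5] mrad
side flange 328 [503.6 -30.1 329.5] [577.6  39.5 334.3]
side chute 162 [508.3 -34.5 210. ] [577.2  35.8 216.3]
```

View pics/c8.png

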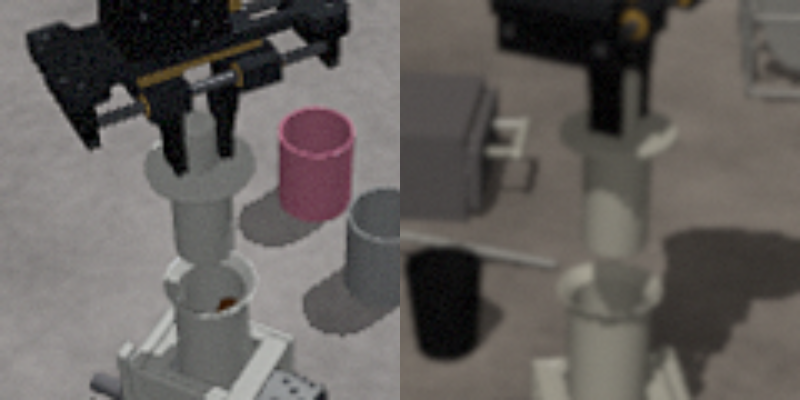

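Request:
arm_command(motion="0 0 0 0.06 0 -0.5 20;0 0 0 0 0 -0.5 20;0 0 0 0 0 -0.5 20;0 0 0 0 0 -0.3 20;0 0 0 0 0 -0.25 20;0 0 0 0 0 -0.25 20;0 0 0 0 0 0 20")

```text
t: 19.7
tcp_pos: [542.1, 1.0, 306.9]
ee_rot: [-2.628, -1.72, 0.001]
contact_force: [0.1, -0.2, -0.2]
gripper_width: 25.2
```

Request:
arm_command(motion="0 0 0 0 0 -0.25 20;0 0 0 0 0 -0.25 20;0 0 0 0 0 0 20")

```text
t: 20.0
tcp_pos: [542.1, 1.0, 296.8]
ee_rot: [-2.628, -1.72, 0.001]
contact_force: [-0.4, -0.1, -0.7]
gripper_width: 24.9
```

Request:
arm_command(motion="0 0 0 0 0 -0.15 20;0 0 0 0 0 -0.15 20;0 0 0 0 0 0 20")

```text
t: 20.3
tcp_pos: [542.2, 1.0, 291.1]
ee_rot: [-2.628, -1.72, 0.001]
contact_force: [-0.9, 0.2, -0.9]
gripper_width: 25.1
```

Request:
arm_command(motion="0 0 0 0 0 -0.15 20;0 0 0 0 0 0 20")

```text
t: 20.5
tcp_pos: [542.2, 1.0, 288.2]
ee_rot: [-2.628, -1.72, 0.0]
contact_force: [-0.0, -0.3, -1.5]
gripper_width: 25.4
```

Request:
arm_command(motion="0 0 0 0 0 -0.15 20;0 0 0 0 0 0 20")

```text
t: 20.7
tcp_pos: [542.2, 1.0, 285.2]
ee_rot: [-2.628, -1.72, 0.001]
contact_force: [0.5, -1.2, -1.3]
gripper_width: 24.8
```

Request:
arm_command(motion="0 0 0 0 0 -0.1 20;0 0 0 0 0 0 20")

```text
t: 20.9
tcp_pos: [542.3, 1.0, 283.4]
ee_rot: [-2.629, -1.72, -0.0]
contact_force: [-0.7, 0.2, -0.8]
gripper_width: 25.5
```

Request:
arm_command(motion="0 0 0 0 0 -0.1 20;0 0 0 0 0 0 20")

```text
t: 21.1
tcp_pos: [543.0, 0.9, 282.6]
ee_rot: [2.628, 1.72, 0.003]
contact_force: [-0.3, 0.5, 6.2]
gripper_width: 25.2
```

Request:
arm_command(motion="0 0 0 0 0 -0.1 20;0 0 0 0 0 0 20")

```text
t: 21.3
tcp_pos: [543.6, 0.7, 282.0]
ee_rot: [2.627, 1.719, 0.007]
contact_force: [-0.3, -1.3, 13.0]
gripper_width: 25.0
```

Request:
arm_command(motion="0 0 0 0 0 0 20;0 0 0 0 0 0 20;0 0 0 0 0 0 20;0 0 0 0 0 0 20")

```text
t: 21.7
tcp_pos: [543.6, 0.8, 282.0]
ee_rot: [2.627, 1.719, 0.007]
contact_force: [-1.7, -1.1, 14.6]
gripper_width: 25.2
```

Request:
arm_command(motion="0 0 0 0 0 0 20;0 0 0 0 0 0 20;0 0 0 0 0 0 20;0 0 0 0 0 0 20")

```text
t: 22.1
tcp_pos: [543.6, 0.8, 282.0]
ee_rot: [2.627, 1.719, 0.007]
contact_force: [-0.7, -0.6, 14.1]
gripper_width: 24.8
```

```bash
python3 pf.py 9
```

```text
[543.6   0.8 282. ] 24.794940985013454 [-0.7 -0.6 14.1] [2.6 1.7 0. ] [-0.1  0.3  0.1]
scene pusher_knob 0.84 [541.7   5.  280.4]
scene pusher_foot 0.83 [543.2   3.7 174.8]
scene chute_mouth 0.66 [540.2  -1.1 217.1]
scene shaft 197 [512.7 -31.  208.1] [574.1  30.1 240.7]
shaft axis at z-60 [542.1   2.9] slope [ 1.5 12.4] mrad
scene flange 278 [508.1 -35.7 258.2] [580.1  39.3 263. ]
scene chute 126 [507.5 -32.4 210.1] [576.4  31.3 218.9]
side pusher_foot 0.78 [545.    0.6 175.9]
side chute_mouth 0.74 [542.1  -1.3 220.5]
side shaft 341 [512.7 -20.3 208. ] [574.8  31.7 249.4]
shaft axis at z-60 [543.5   1.1] slope [-14.9 -11.9] mrad
side flange 314 [506.1 -31.2 258.1] [579.7  40.1 263. ]
side chute 166 [508.4 -24.9 210. ] [577.1  36.9 219. ]
```

View pics/c9.png

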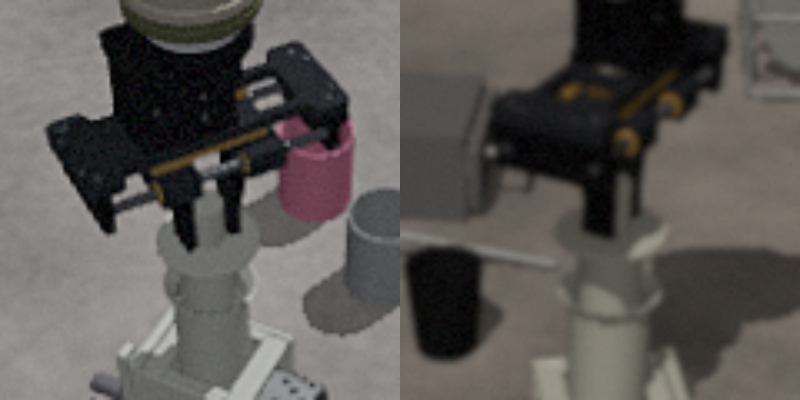

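Request:
arm_command(motion="0 0 0 0 0 0.07 20;0 0 0 0 0 0.07 20;0 0 0 0 0 0 20")

```text
t: 22.8
tcp_pos: [542.6, 1.0, 282.8]
ee_rot: [2.628, 1.72, 0.001]
contact_force: [0.6, -0.8, 4.9]
gripper_width: 25.2
```

Request:
arm_command(motion="0 0 0 0 0 0.05 20;0 0 0 0 0 0 20;0 0 0 0 0 0 40;0 0 0 0 0 0 50;0 0 0 0 0 0 60;0 0 0 0 0 0 60;0 0 0 0 0 0 60;0 0 0 0 0 0 60")

```text
t: 23.6
tcp_pos: [542.3, 1.0, 283.3]
ee_rot: [-2.629, -1.72, 0.0]
contact_force: [-0.0, -0.4, 0.1]
gripper_width: 51.5
```

```bash
python3 pf.py 10
```

```text
[542.3   1.  283.3] 51.492515057323054 [-0.  -0.4  0.1] [-2.6 -1.7  0. ] [-0. -0.  0.]
scene pusher_knob 0.77 [538.5  -7.7 278.6]
scene pusher_foot 0.88 [540.5   4.  177. ]
scene chute_mouth 0.7 [539.3  -2.1 216.3]
scene shaft 171 [516.8 -30.6 208.2] [573.4  31.4 239.2]
shaft axis at z-60 [539.1  -1.6] slope [ -75.5 -114.4] mrad
scene flange 206 [502.2 -43.  259.4] [576.8  30.7 264.3]
scene chute 123 [513.2 -34.  210.2] [576.5  33.3 218.9]
side pusher_knob 0.86 [541.6  -9.5 276.3]
side chute_mouth 0.6 [542.5   4.3 216.5]
side shaft 399 [510.6 -21.6 208. ] [572.7  32.5 252. ]
shaft axis at z-60 [540.5  -3.4] slope [ -57.2 -125.2] mrad
side flange 153 [501.9 -27.2 259.4] [575.5  31.7 264.3]
side chute 163 [508.4 -25.7 210.1] [577.1  35.9 219. ]
```

View pics/c10.png

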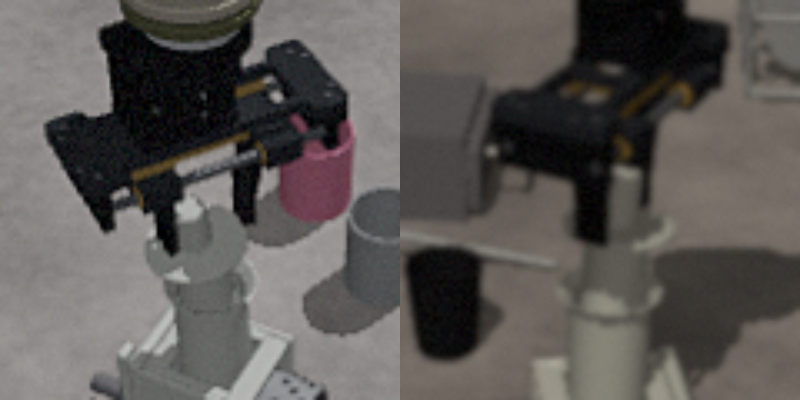

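Request:
arm_command(motion="0 0 0 0 0 0 20;0 0 0 0 0 0 20;0 0 0 0 0 0 20;0 0 0 0 0 0 20;0 0 0 0 0 0 20;0 0 0 0 0 0 20;0 0 0 0 0 -0.1 20;0 0 0 0 0 -0.1 20;0 0 0 0 0 0 20")

```text
t: 24.9
tcp_pos: [543.7, 0.7, 281.9]
ee_rot: [2.627, 1.719, 0.007]
contact_force: [-0.6, 0.3, 15.9]
gripper_width: 25.1
```

Request:
arm_command(motion="0 0 0 0 0 -0.08 20;0 0 0 0 0 0 20")

```text
t: 25.1
tcp_pos: [544.3, 0.5, 281.6]
ee_rot: [2.627, 1.718, 0.01]
contact_force: [-2.1, -1.3, 23.5]
gripper_width: 25.1
```

Request:
arm_command(motion="0 0 1 0 0 0.03 20;0 0 1 0 0 0 20;0 0 1 0 0 0 20;0 0 1 0 0 0 20;0 0 0 0 0 0 20")

```text
t: 25.6
tcp_pos: [544.4, 0.8, 281.8]
ee_rot: [2.315, 2.117, 0.01]
contact_force: [0.5, -0.5, 19.4]
gripper_width: 25.1
```

Request:
arm_command(motion="0 0 -1 0 0 0 20;0 0 -1 0 0 0 20;0 0 -1 0 0 0 20;0 0 -1 0 0 0 20;0 0 0 0 0 0 20")

```text
t: 26.1
tcp_pos: [544.0, 0.7, 281.7]
ee_rot: [2.629, 1.715, 0.009]
contact_force: [-1.3, -1.6, 19.6]
gripper_width: 24.8
```

Request:
arm_command(motion="0 0 0 0 -0.15 0 20;0 0 0 0 -0.1 0 20;0 0 0 0 0 0 20")

```text
t: 26.4
tcp_pos: [544.7, -2.7, 281.9]
ee_rot: [2.627, 1.721, 0.014]
contact_force: [2.7, 4.3, 18.1]
gripper_width: 25.2
```

Request:
arm_command(motion="0 0 0 0 0.2 0 20;0 0 0 0 0.2 0 20;0 0 0 0 0 0 20")

```text
t: 26.7
tcp_pos: [544.1, 2.4, 281.9]
ee_rot: [2.626, 1.716, 0.007]
contact_force: [-0.7, -5.3, 20.7]
gripper_width: 24.7
```

Request:
arm_command(motion="0 0 0 0.15 -0.15 0 20;0 0 0 -0.2 0 0 20;0 0 0 -0.15 0 0 20;0 0 0 0 0 0 20")

```text
t: 27.1
tcp_pos: [540.4, 1.3, 281.8]
ee_rot: [2.626, 1.719, 0.012]
contact_force: [1.4, -0.3, 17.6]
gripper_width: 25.3
```

Request:
arm_command(motion="0 0 0 0.07 0 0.12 20;0 0 0 0 0 0.12 20;0 0 0 0 0 0 20;0 0 0 0 0 0 50;0 0 0 0 0 0 60;0 0 0 0 0 0 70;0 0 0 0 0 0 80;0 0 0 0 0 0 90;0 0 0 0 0 0 100;0 0 0 0 0 0 100;0 0 0 0 0 0 100")

```text
t: 28.2
tcp_pos: [539.8, 1.0, 283.2]
ee_rot: [-2.629, -1.72, -0.0]
contact_force: [0.5, -0.2, -0.1]
gripper_width: 80.7
```

```bash
python3 pf.py 11
```

```text
[539.8   1.  283.2] 80.70317422048909 [ 0.5 -0.2 -0.1] [-2.6 -1.7 -0. ] [-0.   0.  -0.1]
scene pusher_knob 0.64 [551.5 -15.5 276.5]
scene pusher_foot 0.72 [542.6   3.5 178.1]
scene chute_mouth 0.67 [540.5  -3.2 215.5]
scene shaft 61 [531.1 -28.8 208.1] [568.8  25.4 252.8]
shaft axis at z-60 [543.6  -4.4] slope [ 53.2 -87.3] mrad
scene flange 140 [510.6 -27.7 259.3] [583.1  15.8 264.2]
scene chute 82 [527.6 -34.3 210.1] [576.4  34.3 218.9]
side pusher_knob 0.65 [546.4 -18.  276.8]
side pusher_foot 0.95 [543.7   4.3 177.8]
side chute_mouth 0.68 [540.5  -3.1 217.3]
side shaft 386 [508.3 -24.1 208.3] [570.1  31.5 252.8]
shaft axis at z-60 [541.8  -6.7] slope [  66.5 -234.5] mrad
side flange 91 [506.3 -18.5 259.3] [577.6  23.2 264.1]
side chute 176 [508.3 -25.6 210. ] [577.2  36.3 218.9]
```

View pics/c11.png

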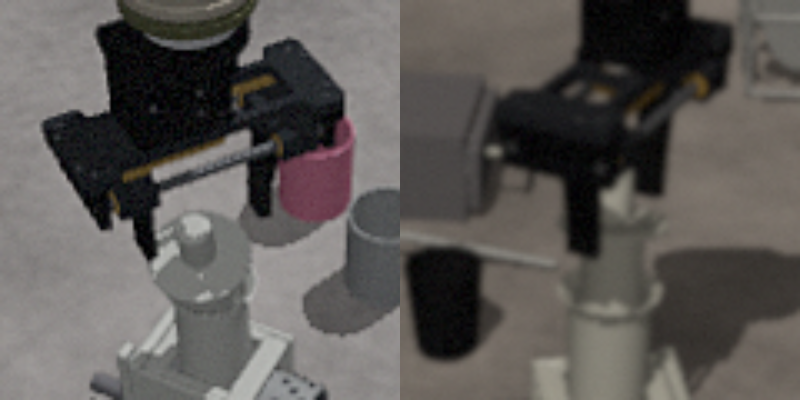

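Request:
arm_command(motion="0 0 0 0 0 0.3 100;0 0 0 0 0 1 100;0 0 0 0 0 1 100;0 0 0 0 0 1 100;0 0 0 0 0.8 1 100;0 0 0 0 1 0.5 100;0 0 0 0 1 0 100;0 0 0 0 1 0 100;0 0 0 0 1 0 100;0 0 0 0 0 0 100")

```text
t: 29.6
tcp_pos: [539.4, 100.1, 379.2]
ee_rot: [-2.624, -1.726, -0.0]
contact_force: [-0.1, 1.6, -0.1]
gripper_width: 87.2
```

```bash
cat > tilt.py <<'E'
from h import *
import sys
np.set_printoptions(precision=3,suppress=True)
k=sys.argv[1];out=[]
print(read_state()['t'],read_state()['tcp_pos'])
for n in ['scene','side','wrist']:
    im,d=snap(n,n+k+'.png')
    if n!='wrist':
        c=(252,180) if n=='scene' else (297,190)
        out.append(cv2.resize(im[c[1]-40:c[1]+40,c[0]-40:c[0]+40],(400,400)))
    a={}
    for q in ['pusher_knob','pusher_foot','lump_mid']:
        for r in tip_of(n,q)[:1]: a[q]=toworld(n,r['at']);print(n,q,round(r['confidence'],2),a[q])
    P,u,v=pts(n,d)
    m=(np.hypot(P[:,0]-542,P[:,1]+5)<50)&(P[:,2]>240)&(P[:,2]<310);Q=P[m]
    if len(Q)<50: continue
    # RANSAC plane
    rng=np.random.default_rng(0);best=None
    for _ in range(2000):
        i=rng.choice(len(Q),3,False);nn=np.cross(Q[i[1]]-Q[i[0]],Q[i[2]]-Q[i[0]]);l=np.linalg.norm(nn)
        if l<100: continue
        nn/=l
        if abs(nn[2])<.7: continue
        w=abs((Q-Q[i[0]])@nn)<1.2
        if best is None or w.sum()>best.sum(): best=w
    B=Q[best];c0=B.mean(0);nn=np.linalg.svd(B-c0)[2][2];nn*=np.sign(nn[2])
    print(n,'plane',best.sum(),len(Q),c0,'normal',nn,'tilt',np.arccos(nn[2]))
cv2.imwrite('pics/c'+k+'.png',np.hstack(out)[:,:,::-1])
E
python3 tilt.py 12
```

```text
29.6 [539.417 100.12  379.246]
scene plane 313 666 [548.907 -18.585 258.381] normal [ 0.033 -0.211  0.977] tilt 0.21506509966930112
side pusher_knob 0.57 [541.061  -0.338 214.964]
side pusher_foot 0.63 [542.579   6.451 177.42 ]
side plane 195 540 [544.595  -6.013 261.179] normal [ 0.044 -0.215  0.976] tilt 0.2209924706182022
wrist pusher_knob 0.91 [547.51  -14.965 277.182]
wrist pusher_foot 0.66 [542.731   1.797 178.086]
wrist plane 1413 1813 [526.856 -14.    260.55 ] normal [ 0.045 -0.214  0.976] tilt 0.22075209708587723
```

View pics/c12.png

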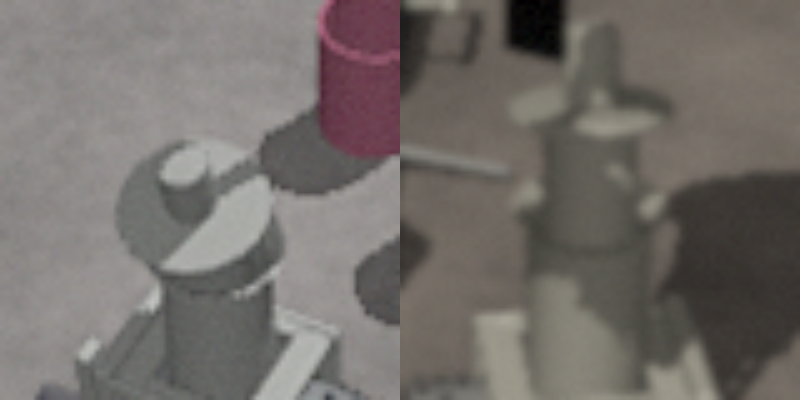

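Request:
arm_command(motion="0 0 0 0 0 0 100;0 0 0 0 0 0 100;0 0 0 0 0 0 100;0 0 0 0 0 0 100;0 0 0 0 0 0 100;0 0 0 0 0 0 100;0 0 0 0 0 0 100;0 0 0 0 0 0 100")

```text
t: 31.0
tcp_pos: [539.8, 97.0, 379.2]
ee_rot: [-2.629, -1.72, -0.0]
contact_force: [0.2, -0.4, -0.2]
gripper_width: 87.2
```

```bash
python3 tilt.py 13; python3 - <<'E'
from h import *
np.set_printoptions(precision=1,suppress=True)
for q in ['jar','tumbler','bowl_outer']:
    for r in tip_of('scene',q)[:3]: print(q,round(r['confidence'],2),toworld('scene',r['at']))
E
```

```text
31.0 [539.75   96.979 379.18 ]
scene pusher_knob 0.9 [543.553 -15.7   278.426]
scene pusher_foot 0.6 [542.578   6.612 174.196]
scene plane 317 664 [547.565 -18.673 258.431] normal [ 0.062 -0.222  0.973] tilt 0.23258981926543298
side pusher_knob 0.82 [547.956 -18.748 274.892]
side pusher_foot 0.97 [539.721   5.909 178.567]
side plane 196 534 [544.826  -5.985 261.122] normal [ 0.042 -0.215  0.976] tilt 0.22060100526753176
wrist pusher_knob 0.56 [545.168 -19.936 276.79 ]
wrist pusher_foot 0.71 [540.799  -0.113 178.311]
wrist plane 1387 1786 [526.335 -14.994 260.685] normal [ 0.042 -0.217  0.975] tilt 0.22279950365986326
jar 0.83 [534.4 251.    0.9]
jar 0.78 [412.  304.4   4.9]
jar 0.68 [520.1 380.2  -4. ]
tumbler 0.69 [ 698.2 -237.8   -0.9]
bowl_outer 0.56 [672.1  38.9  -2. ]
```

View pics/scene13.png

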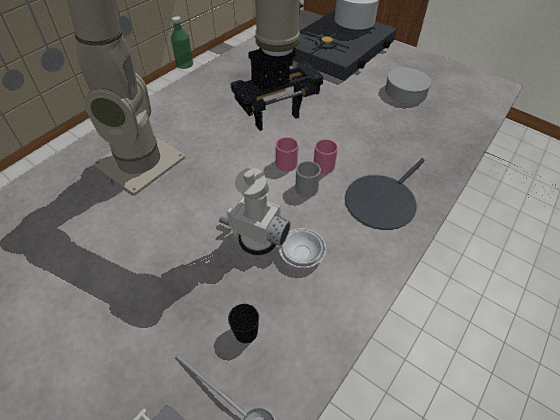

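```bash
python3 -c "
from workcell import *
print(sign_off())"
```

```text
the job is handed in; nothing more can be done
None
```

The lump is in the feed tube, pressed home, with the pusher standing released on it. I handed the job in at about 31 s, and `sign_off` gave no verdict.

- **Lump:** I took it out of the steel jar with narrowed fingers and dropped it into the tube. Its centre came to rest about 62 mm below the mouth and about 9 mm off the tube axis. I last saw it before the pusher went in, so I could not check it directly afterwards.
- **Press:** the lump bottomed out firmly with the pusher foot about 37 mm below the mouth. I held about 14 N at the wrist for about a second.
- **Second press:** after the first release the pusher leaned on a finger. I regripped and pressed with 16–24 N, with small twists and sideways moves to seat the lump deeper. It did not move.
- **Pusher:** it stands free but leans 0.22–0.23 rad (limit 0.3), steady over two looks more than a second apart. Its foot is about 2–7 mm off the tube axis. It leans because the lump sits off-centre.
- **Surroundings:** the steel jar is upright, within about 2 mm of its first reading from the scene camera. The tumbler and outer bowl are within 4 mm of theirs. I did not measure the inner bowl separately, but it looked undisturbed in the last picture. The gripper was clear of everything.

The readings disagreed by a few mm in places, such as the pusher foot position between cameras. One odd report, from the side camera, put the knob at z = 215 mm (true about 277) and did not repeat.

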